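Open the dust-hood flap wider: reset its stay on the pin

TASK

The flap of the dust-extraction hood is held nearly shut by its flat steel stay, whose long slot lies over the pin on the rail. Lift the stay off the pin by its ball knob, draw the flap open, and set the stay down again with the middle one of its three round holes over the pin, fully down and let go. Feel for the hole gently: do not press or pull the stay hard against the pin (keep it under about 20 N), do not let the stay slam down, and leave the spray can, the screwdriver and the rule where they are.

Things in the scene. Friction and masses are not known exactly. Their poses are not given: they have to be found in the camera images.
- hood: Fixed dust hood (grey sheet box 230 x 150 mm, 200 mm high) and the aluminium T-slot rail before its mouth (80 mm wide, 330 mm long, 20 mm high). Origin on the table under the rail's middle line, where the pin is clamped; y along the rail towards the hood, x across it (away from the robot at yaw 0), z up. The flap's vertical hinge axis is at x +160, y +200 mm.
- slot_mid (a point): Point on the rail's middle line 50 mm above the table, axes as the hood. The pin is NOT measured: upright, rigid, steel, 8 mm in diameter, its tip tapered to 4 mm, on a foot 24 mm in diameter. It is clamped at x = 0 here, anywhere from y -12 to +12 mm, another place each time: find it by feel. The foot ends 2 mm below this point, the pin 14 mm above it.
- flap (a joint): Angle of the flap about its vertical hinge (rad): 0 at the start (nearly shut), grows as it opens, that is as the stay is drawn towards the rail's free end (-y of the hood); range -0.12 to 0.9. It stays where it is left and takes about 1.6 N at the stay's pivot (160 mm from the hinge axis) to move.
- stay (a joint): Lift angle of the stay about its pivot (rad): 0 = level, fully down on its own stop (which gives a little: down to -0.01), grows as the knob end is lifted, to 1.2. It falls by its own weight (about 0.2 kg). Lying on top of the pin just beside the middle hole it reads about 0.08 to 0.11; with the pin in the hole 0.
- pivot (a point): The stay's pivot on the flap, 50.5 mm above the table, at the stay's underside. The stay swivels freely there about the vertical and lifts about a level cross axis. Axes of this and the next three points: -y along the stay from the pivot to the knob, x across, z up through the stay. The stay is a flat steel bar 24 mm wide, 4 mm thick, ending 285 mm from the pivot.
- long_slot (a point): Middle of the long slot (10.5 mm wide, 35 mm long) of the stay, 200 mm from the pivot, at the underside. It lies over the pin at the start.
- hole_mid (a point): Middle of the middle round hole of the stay (the one wanted), 10.5 mm in diameter, 130 mm from the pivot, at the underside. The other two round holes, alike, are 95 mm (nearest the flap) and 165 mm from the pivot.
- knob (a point): Centre of the black ball knob, 22 mm in diameter, 265 mm from the pivot, 44 mm above the stay's underside, on a stem 8 mm in diameter.
- can: Loose spray can standing on the table, 60 mm in diameter, 170 mm high; origin at the centre of its underside. Leave it.
- driver: Loose screwdriver with an orange handle lying on the table, about 200 mm long; its x runs from the handle to the tip. Leave it.
- rule: Loose flat yellow rule lying on the table, 30 x 200 x 5 mm, its length along its y; origin at the centre of its underside. Leave it.

How it is judged:
By the outcome, as a careful person would: the job done as asked, in the order asked, and still so for the second after the job is handed in, with the robot touching nothing.
It also fails if it takes over 56 s, if anything falls off the work surface, if the arm or the gripper's body presses on something with over 40 N, if the wrist force passes 120 N, or if a joint passes its speed limit or range.

ROBOT

A 6-joint arm with a two-finger parallel gripper is mounted at the origin on the work surface. World frame = base frame: x ahead of the robot, y to its left, z up, the work surface at z = 0. Lengths are in m, angles in rad, forces in N, time in s.
With the tool pointing down it reaches from about 0.375 to 0.825 m from the base axis. Payload 5.5 kg.
Tool frame: the origin (TCP) lies at the very end of the fingers, on their centre line; the grasp point (between the pads) lies 19 mm behind it; z points along the fingers, y is the direction in which the jaws open and shut (so a half turn about z gives the same grasp; the last joint's range is limited). The gripper opens to 85 mm and grips with 20 to 120 N. Pads are 22 mm wide; open, the fingers measure 114 mm over their backs; the gripper's body (76 mm by 85 mm) begins 54 mm behind the grasp point. The pads swing forward as they close: fully open they stand 13 mm farther back than shut.
Start: joints at [-1.273, 0.314, -0.047, 1.21, 0, 1.571], TCP at [0.176, -0.574, 0.231] pointing down, gripper open.
Joint ranges: [-2.67, 2.67], [-0.69, 1.73], [-1.03, 1.25], [-2.08, 2.16], [-1.42, 1.45], [-3.14, 3.14]. Speed limits (rad/s): [2.39, 2.39, 3.01, 3.14, 3.14, 3.14].

INTERFACE

Orientations are given as a unit quaternion [w, x, y, z].
In Python, from bench import sensors, viewer, order gives the robot as it stands. The module is installed in compiled form; this text tells all that it offers.
- The arm moves only by the tool carry_out, never from a script. Its argument "increments" is a list of rows, each an object with "linear": the shift along the tool's x, y, z scaled (see below), a list of three; "twist": the turn, a rotation vector about the tool's x, y, z scaled (see below), a list of three. A call has 1 to 8 rows; each row shifts and turns the commanded pose from where the row before left it, along the tool's axes as they then stand; what a row does not reach is not made up. The controller multiplies each number of a shift by 0.03 m and each number of a turn by 8 degrees. A row lasts 1/10 s, in which the tool goes at most 50 mm and 8.59 degrees, less where a joint would pass 70% of its speed; a pose out of reach is approached as far as the arm can. A call with a number of a shift or a turn outside -1 to 1 is refused whole. A call with a gripper value outside its range is refused whole. "fingers" is the gripper's target within -1 to 1 (shut at 1, half-way at 0, fully open at -1), set as the call begins (left out, the last holds). The fingers move at their own pace and stop on an object; "force" is the grip in N (left out, the last holds). Time passes only in rows, so rows that do not move let the fingers close. It gives the time, the measured TCP pose, the force and the opening at its end, in the units of the state.
- sensors.state(): the state, without advancing time (a new reading comes with each control period).
- viewer.camera(name): name is "side" or "top" or "wrist"; returns a dict with "color" (480x640x3 uint8, red, green, blue), "K" (3x3 intrinsics, pixels), "R" (3x3) and "t" (3): a world point X has camera coordinates R X + t. Camera axes: x right, y down, z forward; pixel columns grow to the right and rows downward; lengths in m; the calibration is good to about 2 mm. A picture is of the moment at which its call begins. There is no depth.
- order.sign_off(): hands the job in, once; it reports no verdict.
The state is a dict: "t": time; "joints": joint angles; "dq": joint speeds; "effort": joint torques, N m; "tool_pos": TCP position; "tool_rot": TCP orientation; "force": force on the tool from outside, world axes, zero at the start; "ft_torque": the same for the moment, N m; "opening": finger opening in m.
Only numpy, scipy, OpenCV 4.12 (cv2) and the standard library are available. Lean on these libraries where they do the work, as an engineer would, in place of code of your own. Each camera call takes 0.05 s, during which the arm holds its last target. There are 200 camera calls.

## Working session

There is one attempt and no reset: what is moved stays moved. The work goes in short steps, Python scripts to look and compute and a tool call to move; the robot and the scene stay as the last step left them, time stands still between calls to the robot, and variables do not carry over. Pictures are saved under pics/ and viewed, about 8 in all and at most 12, crops included, and the job is handed in when it is done.

Besides the shell and the picture viewer there is one more tool, called after "Call:" in YAML: its name, and indented under it one key for each argument. carry_out: Moves the arm, as the interface text tells. Shifts and turns lie within -1 to 1; 1 stands for 0.03 m of shift or 8 degrees of turn. Its arguments: {"type":"object","properties":{"increments":{"type":"array"},"fingers":{"type":"number"},"force":{"type":"number"}},"required":["increments"]}

```bash
mkdir -p pics; python3 - <<'E'
from bench import sensors, viewer
import cv2,pickle
s=sensors.state();print(s)
d={}
for n in("top","side"):
    c=viewer.camera(n);d[n]=c;cv2.imwrite(f"pics/{n}0.png",c["color"][...,::-1]);print(n,c["K"].tolist(),c["R"].tolist(),c["t"].tolist())
pickle.dump(d,open("d0.pkl","wb"))
E
```

```text
{'t': 0.0, 'joints': array([-1.27296971e+00,  3.14257423e-01, -4.80457917e-02,  1.21021093e+00,
       -6.77155692e-06,  1.57081951e+00]), 'dq': array([-8.07694666e-05, -6.85452902e-04, -1.99125412e-04, -2.87908333e-04,
        7.71761564e-04, -3.81702787e-04]), 'effort': array([ 4.62961434e-04, -5.39595330e+01,  3.39744544e+01,  1.93314924e-02,
        3.48498907e-05, -1.06125003e-05]), 'tool_pos': array([ 0.17589709, -0.57304355,  0.23043034]), 'tool_rot': array([-8.48900699e-04,  9.88934242e-01,  1.48352038e-01, -1.30789116e-04]), 'force': array([ 0.88826291, -0.80628056,  0.27580274]), 'ft_torque': array([ 0.00115127, -0.03622176, -0.05915382]), 'opening': 0.08560434429125365}
top [[469.8558079665959, 0.0, 317.29998340211097], [0.0, 469.8558079665959, 236.0414414154889], [0.0, 0.0, 1.0]] [[0.01211251258605785, -0.9995557957336224, 0.027230465551973216], [-0.993766673258631, -0.015051554586728686, -0.11045926771890144], [0.1108200620795973, -0.025722789892376266, -0.9935075500069573]] [0.010679799230159492, 0.602910073217928, 0.9378249551854785]
side [[475.8657276131549, 0.0, 324.0038705443672], [0.0, 475.8657276131549, 246.48007077031954], [0.0, 0.0, 1.0]] [[0.8975330024656697, -0.4408958378014545, 0.006735702956190516], [-0.29918301270498276, -0.6201270563099315, -0.7252116649235237], [0.3239197962362453, 0.6488861951388186, -0.6884930438025768]] [-0.5247137571432579, 0.2353030064522707, 0.6007570618490164]
```

View pics/top0.png

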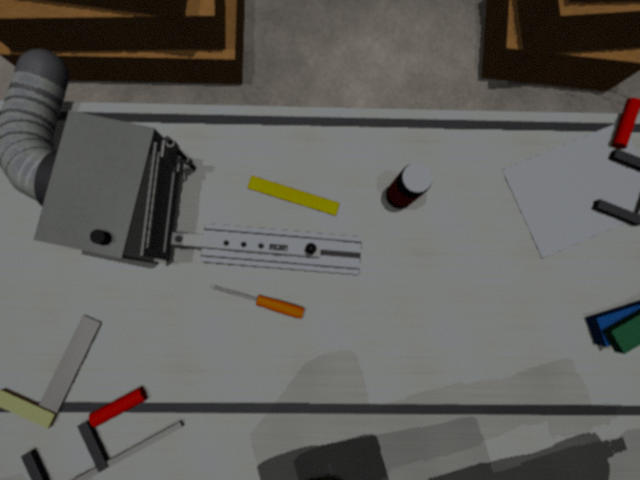

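View pics/side0.png

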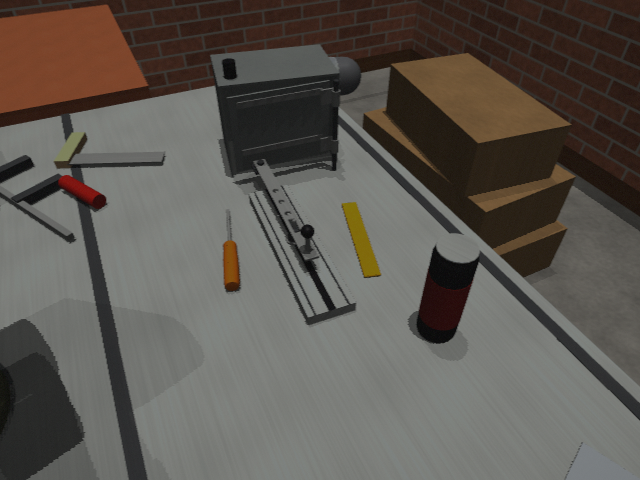

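The top view shows the rail from (203,226) to (360,274), the stay with its pivot at about (179,239), holes at (226,243), (244,244) and (261,246), and the knob at (311,249). In the side view the knob is at (307,231), with the can at the right and the rule and screwdriver on either side of the rail. Next I'll enlarge the top view to get better pixel positions.

```bash
cat > h.py <<'E'
import numpy as np,cv2
def ray(c,u,v):
    d=c["R"].T@np.linalg.solve(c["K"],[u,v,1]);o=-c["R"].T@c["t"];return o,d
def atz(c,u,v,z):
    o,d=ray(c,u,v);return o+d*(z-o[2])/d[2]
def proj(c,X):
    p=c["K"]@(c["R"]@np.array(X)+c["t"]);return p[:2]/p[2]
def tri(c1,p1,c2,p2):
    o1,d1=ray(c1,*p1);o2,d2=ray(c2,*p2)
    s=np.linalg.lstsq(np.c_[d1,-d2],o2-o1,rcond=None)[0];a,b=o1+s[0]*d1,o2+s[1]*d2
    return (a+b)/2,np.linalg.norm(a-b)
E
python3 - <<'E'
import pickle,cv2
from h import *
d=pickle.load(open("d0.pkl","rb"));T,S=d["top"],d["side"]
print("knob",tri(T,(311,249),S,(307,231)),atz(T,311,249,.0945))
print("pivot",atz(T,179,239,.0545))
for p in((226,243),(244,244.5),(261,246),(279,247)):print(atz(T,*p,.0545))
print("can",atz(S,439,333,0),"rule",atz(T,294,195,.005),"driver",atz(T,281,306,.015))
c=T["color"][210:285,165:370,::-1];cv2.imwrite("pics/crop0.png",cv2.convertScaleAbs(cv2.resize(c,(800,293),interpolation=cv2.INTER_CUBIC),alpha=1.6))
E
```

```text
knob (array([0.57041949, 0.03237107, 0.09472969]), np.float64(0.00022445604894550191)) [0.57054485 0.03233061 0.0945    ]
pivot [0.59017708 0.29655694 0.0545    ]
[0.58351024 0.20258629 0.0545    ]
[0.58101503 0.16651062 0.0545    ]
[0.57848719 0.13238912 0.0545    ]
[0.57699424 0.09623839 0.0545    ]
can [ 0.69597098 -0.16682614  0.        ] rule [0.69368316 0.06923286 0.005     ] driver [0.45810325 0.09172052 0.015     ]
```

View pics/crop0.png

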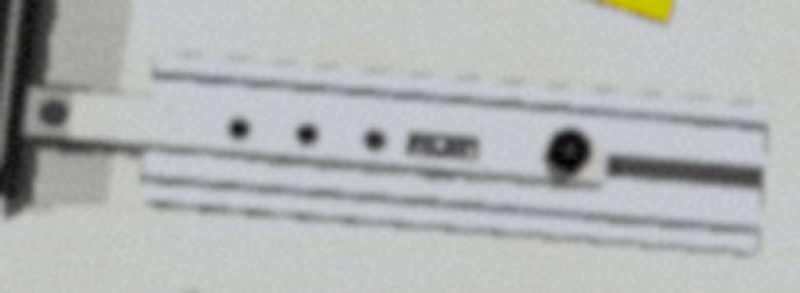

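The crop agrees with those positions. The stay lies along the rail, and the slot at crop (445,148) is mottled, so the pin may be visible in it. I'm moving over the stay now to look with the wrist camera.

Call:
carry_out:
  increments:
    - {"linear":[0,0,0],"twist":[0,0,-1]}
    - {"linear":[0,0,0],"twist":[0,0,-1]}
    - {"linear":[0,0,0],"twist":[0,0,-1]}
    - {"linear":[0,0,0],"twist":[0,0,-1]}
    - {"linear":[0,0,0],"twist":[0,0,-1]}
    - {"linear":[0,0,0],"twist":[0,0,-1]}
    - {"linear":[0,0,0],"twist":[0,0,-1]}
    - {"linear":[0,0,0],"twist":[0,0,-1]}

```text
t: 0.9
tool_pos: [0.176, -0.5733, 0.2308]
tool_rot: [-0.0, 0.758, 0.652, 0.0]
force: [-0.4, -0.4, -0.9]
opening: 0.0855
```

Call:
carry_out:
  increments:
    - {"linear":[0,0,0],"twist":[0,0,-0.59]}
    - {"linear":[0.92,0.49,0],"twist":[0,0,0]}
    - {"linear":[0.92,0.49,0],"twist":[0,0,0]}
    - {"linear":[0.92,0.49,0],"twist":[0,0,0]}
    - {"linear":[0.92,0.49,0],"twist":[0,0,0]}
    - {"linear":[0.92,0.49,0],"twist":[0,0,0]}
    - {"linear":[0.92,0.49,0],"twist":[0,0,0]}
    - {"linear":[0.92,0.49,0],"twist":[0,0,0]}

```text
t: 1.7
tool_pos: [0.2932, -0.3871, 0.231]
tool_rot: [-0.0, 0.733, 0.681, 0.0]
force: [-0.2, -0.2, 0.1]
opening: 0.0854
```

Call:
carry_out:
  increments:
    - {"linear":[0.92,0.49,0],"twist":[0,0,0]}
    - {"linear":[0.92,0.49,0],"twist":[0,0,0]}
    - {"linear":[0.92,0.49,0],"twist":[0,0,0]}
    - {"linear":[0.92,0.49,0],"twist":[0,0,0]}
    - {"linear":[0.92,0.49,0],"twist":[0,0,0]}
    - {"linear":[0.92,0.49,0],"twist":[0,0,0]}
    - {"linear":[0.92,0.49,0],"twist":[0,0,0]}
    - {"linear":[0.92,0.49,0],"twist":[0,0,0]}

```text
t: 2.5
tool_pos: [0.4267, -0.1756, 0.2311]
tool_rot: [-0.0, 0.733, 0.681, -0.0]
force: [0.3, -0.1, 0.8]
opening: 0.0858
```

Call:
carry_out:
  increments:
    - {"linear":[0.92,0.49,0],"twist":[0,0,0]}
    - {"linear":[0.92,0.49,0],"twist":[0,0,0]}
    - {"linear":[0.92,0.49,0],"twist":[0,0,0]}
    - {"linear":[0.92,0.49,0],"twist":[0,0,0]}
    - {"linear":[0.92,0.49,0],"twist":[0,0,0]}
    - {"linear":[0.92,0.49,0],"twist":[0,0,0]}
    - {"linear":[0.92,0.49,0],"twist":[0,0,0]}
    - {"linear":[0,0,0],"twist":[0,0,0]}

```text
t: 3.3
tool_pos: [0.5446, 0.011, 0.2307]
tool_rot: [-0.0, 0.731, 0.682, 0.0]
force: [0.6, -0.6, 0.2]
opening: 0.0856
```

```bash
python3 - <<'E'
from bench import sensors, viewer
import cv2,pickle
from h import *
c=viewer.camera("wrist");s=sensors.state();print(s["t"],s["tool_pos"],s["tool_rot"],s["force"],s["joints"])
pickle.dump(c,open("w1.pkl","wb"));cv2.imwrite("pics/w1.png",c["color"][...,::-1])
print(-c["R"].T@c["t"],c["R"].tolist())
for X in([.5704,.0324,.0945],[.5749,.097,.0545],[.5902,.2966,.0545]):print(proj(c,X))
E
```

```text
3.35 [0.54353685 0.00950482 0.23061282] [-3.16716201e-04  7.31729177e-01  6.81595308e-01 -3.83552067e-04] [ 0.26001541 -0.77648003  0.13104344] [ 1.75107405e-02  2.08628391e-01 -1.85779756e-01  1.17738212e+00
 -4.19562323e-05  1.65922195e+00]
[0.54941842 0.08587054 0.3725479 ] [[0.9975044143417413, -0.0705995785906349, -0.0008017927183575236], [-0.06734718345751635, -0.9548378113556512, 0.2893943864104633], [-0.02119670373143147, -0.2886181794488588, -0.9572096145790363]]
[352.82802635 204.29483354]
[350.65558946 116.79397549]
[ 359.70811606 -204.51918923]
```

View pics/w1.png

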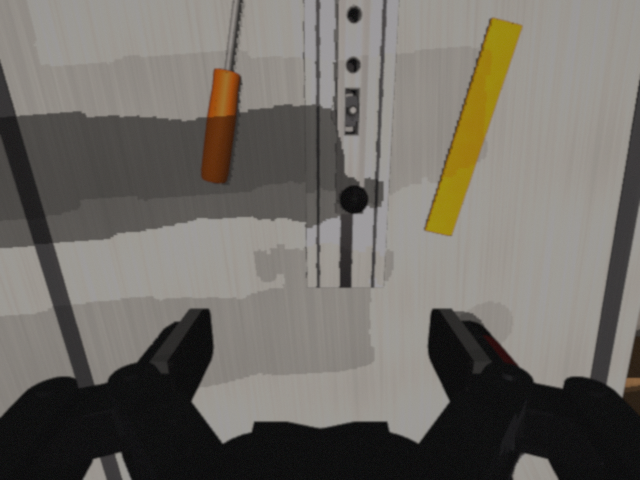

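The wrist view shows the knob at (354,199) and the slot from rows 88 to 135, with the pin's bright tip near (352,110). I'll enlarge that area.

```bash
python3 - <<'E'
import cv2,pickle
c=pickle.load(open("w1.pkl","rb"));i=c["color"][0:215,315:390,::-1]
i=cv2.convertScaleAbs(i,alpha=1.4)
a=cv2.resize(i[75:145],(560,522),interpolation=cv2.INTER_CUBIC)
cv2.imwrite("pics/w1c.png",a)
E
```

```text
(no output)
```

View pics/w1c.png

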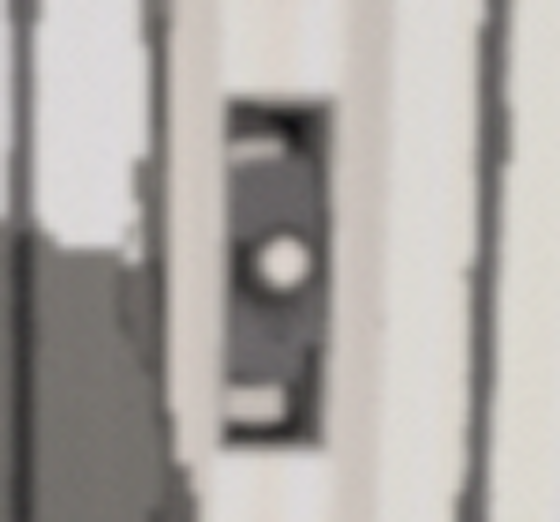

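The zoom shows the pin tip at original pixel (353.2,110.3), and the slot running from row 88.1 to 134.6 at column 352.

```bash
python3 - <<'E'
import pickle
from h import *
c=pickle.load(open("w1.pkl","rb"))
k=np.array([.5704,.0324,.0945]);kw=atz(c,354,199,.0945);print("knob",kw)
a=atz(c,352.2,88.1,.0545);b=atz(c,352.2,134.6,.0545);p=atz(c,353.2,110.25,.0643)
h2=atz(c,353,65,.0545);h1=atz(c,354,15,.0545)
for n,q in dict(a=a,b=b,pin=p,hA=h2,hM=h1).items(): print(n,q)
u=(a-b)/np.linalg.norm(a-b);u=np.array([.074,.9973,0])
print("len",(a-b)@u,"pin from slot mid",(p-(a+b)/2)@u, "pin-knob",(p-kw)@u,"slot-knob",((a+b)/2-kw)@u)
E
```

```text
knob [0.57147147 0.03640322 0.0945    ]
a [0.57714376 0.11857625 0.0545    ]
b [0.57552376 0.08299609 0.0545    ]
pin [0.57634022 0.10138233 0.0643    ]
hA [0.57853563 0.13532731 0.0545    ]
hM [0.58084253 0.16979411 0.0545    ]
len 0.03560397923449037 pin from slot mid 0.0005950231318306646 pin-knob 0.06516394996233145 slot-knob 0.06456892683050078
```

Call:
carry_out:
  increments:
    - {"linear":[0.88,0.86,0],"twist":[0,0,0]}
    - {"linear":[0,0,1],"twist":[0,0,0]}
    - {"linear":[0,0,1],"twist":[0,0,0]}
    - {"linear":[0,0,1],"twist":[0,0,0]}
    - {"linear":[0,0,1],"twist":[0,0,0]}
    - {"linear":[0,0,0.6],"twist":[0,0,0]}
    - {"linear":[0,0,0.5],"twist":[0,0,0]}
    - {"linear":[0,0,0],"twist":[0,0,0]}
  fingers: -0.3
  force: 20

```text
t: 4.15
tool_pos: [0.5682, 0.0315, 0.076]
tool_rot: [-0.001, 0.733, 0.68, -0.002]
force: [-0.6, 0.6, -0.0]
opening: 0.0553
```

```bash
python3 - <<'E'
from bench import sensors, viewer
import cv2
from h import *
c=viewer.camera("wrist");t=viewer.camera("side");s=sensors.state();print(s["t"],s["tool_pos"],s["tool_rot"],s["force"],s["opening"])
i=np.hstack([c["color"][120:480,200:440],t["color"][150:300,230:390].repeat(2,0).repeat(2,1)[:300].copy() if 0 else cv2.resize(t["color"][150:300,230:390],(384,360))])
cv2.imwrite("pics/w2.png",cv2.convertScaleAbs(i[...,::-1],alpha=1.5))
E
```

```text
4.25 [0.57037135 0.03191686 0.07844425] [-1.88244479e-04  7.32919769e-01  6.80314947e-01 -3.86830766e-04] [0.10469911 0.12681205 0.89109949] 0.05558783598422075
```

View pics/w2.png

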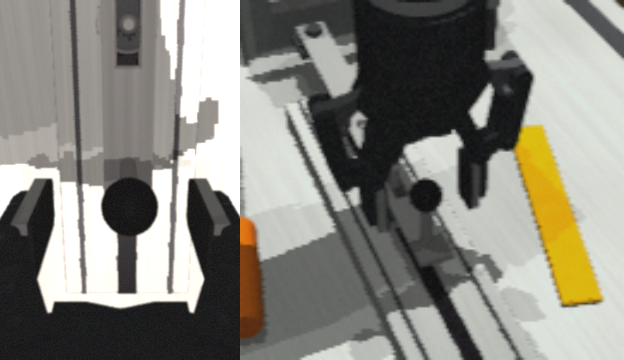

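The wrist crop puts the ball at (129,206), between pad edges at 52 and 190. It sits about 3 mm to the +y side of the jaw centre. I'll shift to centre it and close in steps.

Call:
carry_out:
  increments:
    - {"linear":[0.07,0.09,0.08],"twist":[0,0,0]}
    - {"linear":[0,0,0],"twist":[0,0,0]}
    - {"linear":[0,0,0],"twist":[0,0,0]}
    - {"linear":[0,0,0],"twist":[0,0,0]}
  fingers: 0.4

```text
t: 4.65
tool_pos: [0.574, 0.0345, 0.0763]
tool_rot: [0.0, 0.733, 0.681, 0.0]
force: [0.4, 0.0, 0.2]
opening: 0.0256
```

Call:
carry_out:
  increments:
    - {"linear":[0,0,0],"twist":[0,0,0]}
    - {"linear":[0,0,0],"twist":[0,0,0]}
  fingers: 0.45

```text
t: 4.85
tool_pos: [0.5738, 0.0345, 0.076]
tool_rot: [0.0, 0.733, 0.681, 0.0]
force: [-0.8, 0.5, 0.4]
opening: 0.0235
```

Call:
carry_out:
  increments:
    - {"linear":[0,0,0],"twist":[0,0,0]}
    - {"linear":[0,0,0],"twist":[0,0,0]}
  fingers: 0.49

```text
t: 5.05
tool_pos: [0.5737, 0.0345, 0.0759]
tool_rot: [-0.0, 0.733, 0.681, 0.0]
force: [-1.5, 0.7, -0.3]
opening: 0.0218
```

Call:
carry_out:
  increments:
    - {"linear":[0,0,0],"twist":[0,0,0]}
    - {"linear":[0,0,0],"twist":[0,0,0]}
    - {"linear":[0,0,0],"twist":[0,0,0]}
  fingers: 0.7
  force: 25

```text
t: 5.35
tool_pos: [0.5737, 0.0345, 0.0759]
tool_rot: [-0.0, 0.733, 0.681, -0.0]
force: [-0.8, 0.1, 0.6]
opening: 0.0198
```

Call:
carry_out:
  increments:
    - {"linear":[0.04,0,-0.22],"twist":[0,0,0]}
    - {"linear":[0.04,0,-0.22],"twist":[0,0,0]}
    - {"linear":[0.05,0,-0.22],"twist":[0,0,0]}
    - {"linear":[0,0,0],"twist":[0,0,0]}

```text
t: 5.75
tool_pos: [0.575, 0.0386, 0.0971]
tool_rot: [0.001, 0.733, 0.681, 0.001]
force: [-0.0, -0.1, -1.1]
opening: 0.0201
```

Call:
carry_out:
  increments:
    - {"linear":[0.06,0,-0.22],"twist":[0,0,0]}
    - {"linear":[0.06,0,-0.22],"twist":[0,0,0]}
    - {"linear":[0.07,0,-0.22],"twist":[0,0,0]}
    - {"linear":[0,0,0],"twist":[0,0,0]}

```text
t: 6.15
tool_pos: [0.5753, 0.0443, 0.1168]
tool_rot: [0.001, 0.733, 0.681, 0.001]
force: [0.1, -1.4, -0.4]
opening: 0.0196
```

```bash
python3 - <<'E'
from bench import sensors, viewer
import cv2
from h import *
c=viewer.camera("wrist");t=viewer.camera("side");s=sensors.state();print(s["t"],s["tool_pos"],s["force"],s["opening"])
i=np.hstack([cv2.resize(c["color"][0:360,240:440],(333,600)),cv2.resize(t["color"][120:320,220:375],(465,600))])
cv2.imwrite("pics/w3.png",cv2.convertScaleAbs(i[...,::-1],alpha=1.4))
E
```

```text
6.25 [0.57474222 0.04407163 0.11580641] [ 0.19848349 -1.90910596 -0.82736366] 0.020051810772197136
```

View pics/w3.png

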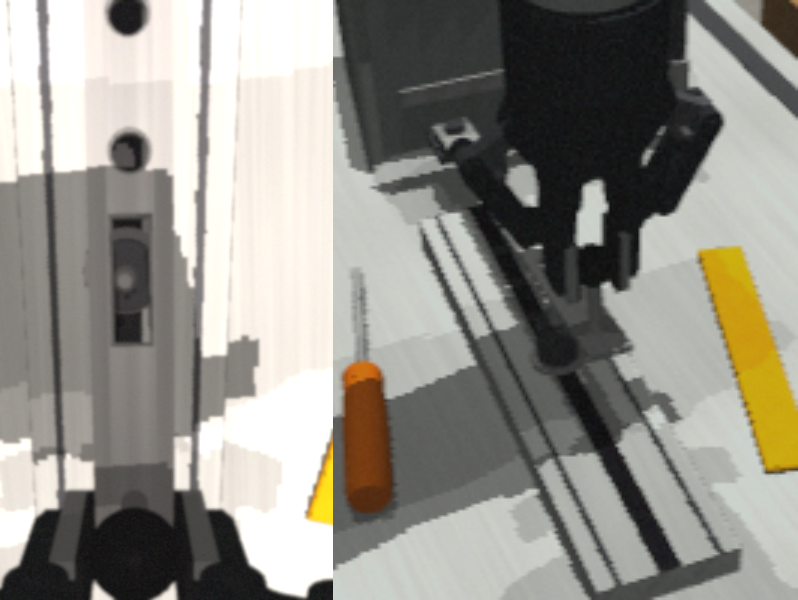

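The wrist view shows the knob held between the pads, and the pin's foot and tip through the lifted slot. The side view shows the stay tilted up and clear. Next I'll draw the flap open.

Call:
carry_out:
  increments:
    - {"linear":[-0.289,-0.062,0],"twist":[0,0,0.11]}
    - {"linear":[-0.289,-0.058,0],"twist":[0,0,0.11]}
    - {"linear":[-0.289,-0.053,0],"twist":[0,0,0.11]}
    - {"linear":[-0.289,-0.049,0],"twist":[0,0,0.11]}
    - {"linear":[0,0,0],"twist":[0,0,0]}

```text
t: 6.75
tool_pos: [0.5638, 0.0083, 0.1154]
tool_rot: [0.0, 0.754, 0.657, -0.001]
force: [-0.8, -2.0, -1.4]
opening: 0.0199
```

Call:
carry_out:
  increments:
    - {"linear":[-0.289,-0.045,0],"twist":[0,0,0.11]}
    - {"linear":[-0.289,-0.042,0],"twist":[0,0,0.11]}
    - {"linear":[-0.289,-0.038,0],"twist":[0,0,0.12]}
    - {"linear":[-0.289,-0.035,0],"twist":[0,0,0.12]}
    - {"linear":[0,0,0],"twist":[0,0,0]}

```text
t: 7.25
tool_pos: [0.554, -0.0251, 0.1156]
tool_rot: [0.001, 0.775, 0.632, -0.001]
force: [-0.5, -2.1, -0.3]
opening: 0.0202
```

```bash
python3 - <<'E'
from bench import sensors, viewer
import cv2,pickle
from h import *
c=viewer.camera("wrist");t=viewer.camera("top");s=sensors.state();print(s["t"],s["tool_pos"],s["tool_rot"],s["force"],s["opening"])
pickle.dump((c,t),open("w4.pkl","wb"))
i=np.hstack([cv2.resize(c["color"][0:300,250:410],(320,600)),cv2.resize(t["color"][190:310,140:235],(475,600))])
cv2.imwrite("pics/w4.png",cv2.convertScaleAbs(i[...,::-1],alpha=1.4))
E
```

```text
7.35 [ 0.55428086 -0.02435259  0.1156807 ] [ 6.69261448e-04  7.74270589e-01  6.32854198e-01 -4.14578014e-04] [-0.3191218  -1.8446495  -1.08129229] 0.019985638761640896
```

View pics/w4.png

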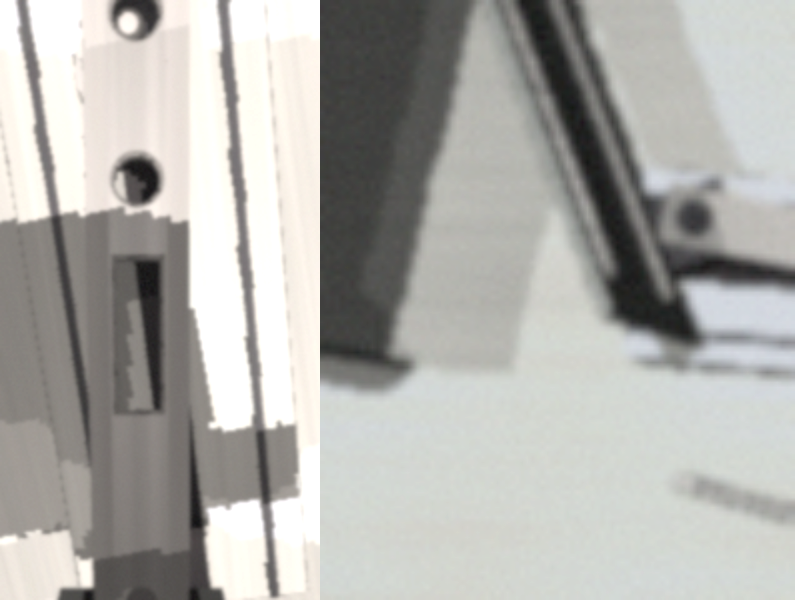

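The wrist view shows the pin tip in the upper of the two visible round holes, which is the middle one. In the crop the tip is at (130,22) and the hole centre at (135,17). The top view shows the flap open.

```bash
python3 - <<'E'
import pickle,cv2
from h import *
c,t=pickle.load(open("w4.pkl","rb"))
th=(.1157-.0759-.0004)/.265
ex=[]
th=np.arcsin((.1157-.0759)/.265)+.003;print("theta",th)
pin=atz(c,250+130/2,22/2,.0643); hz=.0505+.13*np.sin(th)+.004*np.cos(th)
hole=atz(c,250+135/2,17/2,hz)
h165=atz(c,250+137/2,179/2,.0505+.165*np.sin(th)+.004)
kn=np.array([.55428,-.02435]);print(pin,hole,h165)
d=hole-h165;d[2]=0;print("h-h165",np.linalg.norm(d));d/=np.linalg.norm(d)
r=2*np.arctan2(.63285,.77427);tx=np.array([np.cos(r),np.sin(r)]);ty=np.array([np.sin(r),-np.cos(r)]);print("tool x",tx,"stay dir",d)
# future hole centre (level) vs now: along stay: pivot fixed: .13 level vs .13cos-.004sin (top edge)
hl=hole[:2]-d[:2]*(.13-(.13*np.cos(th)-.004*np.sin(th)))
e=(pin[:2]-hl);print("pin - levelled hole: along x",e@tx,"y",e@ty)
b=cv2.resize(c["color"][0:30,295:340],(675,450),interpolation=cv2.INTER_CUBIC);cv2.imwrite("pics/w4c.png",cv2.convertScaleAbs(b[...,::-1],alpha=1.3))
E
```

```text
theta 0.1537591139321094
[0.57669037 0.10151337 0.0643    ] [0.57751654 0.09948526 0.07436283] [0.57126711 0.0669427  0.07977041]
h-h165 0.03313719177743861
tool x [0.19899627 0.98000025] stay dir [0.18859265 0.9820554  0.        ]
pin - levelled hole: along x 0.0039693311280673965 y -0.0012360004080149136
```

View pics/w4c.png

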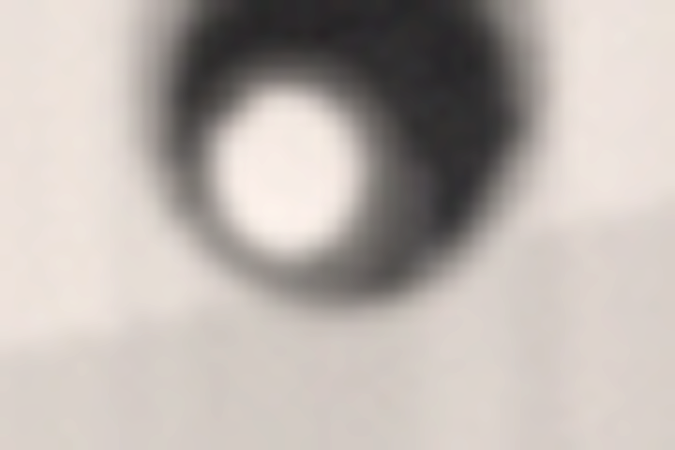

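Call:
carry_out:
  increments:
    - {"linear":[0.085,-0.04,0],"twist":[0,0,0]}
    - {"linear":[-0.045,0,0.15],"twist":[0,0,0]}
    - {"linear":[-0.045,0,0.15],"twist":[0,0,0]}
    - {"linear":[0,0,0],"twist":[0,0,0]}

```text
t: 7.75
tool_pos: [0.5525, -0.023, 0.1055]
tool_rot: [-0.001, 0.774, 0.633, -0.0]
force: [-0.2, -0.7, -0.9]
opening: 0.02
```

Call:
carry_out:
  increments:
    - {"linear":[-0.024,0,0.09],"twist":[0,0,0]}
    - {"linear":[-0.024,0,0.09],"twist":[0,0,0]}
    - {"linear":[0,0,0],"twist":[0,0,0]}

```text
t: 8.05
tool_pos: [0.5531, -0.0248, 0.1012]
tool_rot: [0.0, 0.774, 0.633, 0.0]
force: [0.4, -2.5, 1.7]
opening: 0.0199
```

```bash
python3 - <<'E'
from bench import sensors, viewer
import cv2,pickle
from h import *
c=viewer.camera("wrist");s=sensors.state();print(s["t"],s["tool_pos"],s["tool_rot"],s["force"],s["opening"])
pickle.dump(c,open("w5.pkl","wb"))
b=cv2.resize(c["color"][0:40,290:350],(750,500),interpolation=cv2.INTER_CUBIC);cv2.imwrite("pics/w5.png",cv2.convertScaleAbs(b[...,::-1],alpha=1.3))
E
```

```text
8.1 [ 0.55304049 -0.02488239  0.10127329] [3.57469452e-04 7.74005720e-01 6.33178502e-01 5.02106209e-05] [-0.30396458 -1.70564547  1.93416074] 0.020322296960186816
```

View pics/w5.png

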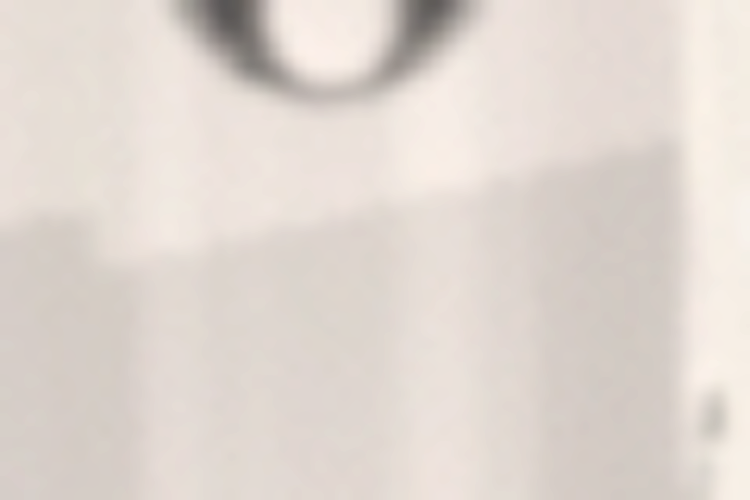

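The pin tip (bright, crop column 330) is now laterally centred in the hole (column 323). It is near the hole's knob-side edge at row 100, and light contact of about 3 N is felt. I'll work out the offset.

```bash
python3 - <<'E'
import pickle
from h import *
c=pickle.load(open("w5.pkl","rb"))
th=.0955+.003
tx=np.array([.199,.98])
for th in(.092,.0985):
  pe=atz(c,290+328/12.5,88/12.5,.0643)[:2]; he=atz(c,290+323/12.5,98/12.5,.0505+.125*th+.004)[:2]
  l,r=[atz(c,290+q/12.5,30/12.5,.0643)[:2] for q in(262,397)]
  print("tip width",np.linalg.norm(r-l),"pin centre",pe+tx*.002,"hole centre",he+tx*.00525,"pin-hole along",(pe+tx*.002-he-tx*.00525)@tx)
hl=[atz(c,290+q/12.5,20/12.5,.0665)[:2] for q in(200,450)];print("hole chord",np.linalg.norm(hl[1]-hl[0]))
E
```

```text
tip width 0.0045632300967470354 pin centre [0.57615823 0.10122039] hole centre [0.57650031 0.10367291] pin-hole along -0.0024715439919696983
tip width 0.0045632300967470354 pin centre [0.57615823 0.10122039] hole centre [0.57646274 0.1034455 ] pin-hole along -0.0022412071588480465
hole chord 0.008341803914402196
```

Call:
carry_out:
  increments:
    - {"linear":[0.008,0,-0.06],"twist":[0,0,0]}
    - {"linear":[-0.055,-0.02,0],"twist":[0,0,0]}
    - {"linear":[-0.008,0,0.06],"twist":[0,0,0]}
    - {"linear":[0,0,0],"twist":[0,0,0]}
    - {"linear":[0,0,0],"twist":[0,0,0]}

```text
t: 8.6
tool_pos: [0.5517, -0.0258, 0.1009]
tool_rot: [-0.0, 0.774, 0.633, 0.0]
force: [0.4, 1.4, -1.6]
opening: 0.0199
```

Call:
carry_out:
  increments:
    - {"linear":[-0.016,0,0.06],"twist":[0,0,0]}
    - {"linear":[0,0,0],"twist":[0,0,0]}
    - {"linear":[0,0,0],"twist":[0,0,0]}

```text
t: 8.9
tool_pos: [0.5517, -0.0265, 0.0992]
tool_rot: [-0.0, 0.774, 0.633, -0.0]
force: [0.4, 1.5, -1.1]
opening: 0.02
```

Call:
carry_out:
  increments:
    - {"linear":[-0.019,0,0.08],"twist":[0,0,0]}
    - {"linear":[-0.019,0,0.08],"twist":[0,0,0]}
    - {"linear":[0,0,0],"twist":[0,0,0]}
    - {"linear":[0,0,0],"twist":[0,0,0]}

```text
t: 9.3
tool_pos: [0.5514, -0.0277, 0.0944]
tool_rot: [-0.0, 0.774, 0.633, -0.0]
force: [1.1, 1.9, -2.0]
opening: 0.0201
```

Call:
carry_out:
  increments:
    - {"linear":[-0.017,0,0.08],"twist":[0,0,0]}
    - {"linear":[-0.016,0,0.08],"twist":[0,0,0]}
    - {"linear":[0,0,0],"twist":[0,0,0]}
    - {"linear":[0,0,0],"twist":[0,0,0]}

```text
t: 9.7
tool_pos: [0.5512, -0.0287, 0.0896]
tool_rot: [-0.0, 0.774, 0.633, -0.0]
force: [0.8, 2.2, -1.1]
opening: 0.02
```

Call:
carry_out:
  increments:
    - {"linear":[-0.016,0,0.08],"twist":[0,0,0]}
    - {"linear":[-0.016,0,0.08],"twist":[0,0,0]}
    - {"linear":[0,0,0],"twist":[0,0,0]}
    - {"linear":[0,0,0],"twist":[0,0,0]}

```text
t: 10.1
tool_pos: [0.551, -0.0296, 0.0848]
tool_rot: [-0.0, 0.774, 0.633, -0.0]
force: [0.0, 2.1, -1.2]
opening: 0.0202
```

Call:
carry_out:
  increments:
    - {"linear":[-0.014,0,0.08],"twist":[0,0,0]}
    - {"linear":[-0.014,0,0.08],"twist":[0,0,0]}
    - {"linear":[0,0,0],"twist":[0,0,0]}
    - {"linear":[0,0,0],"twist":[0,0,0]}

```text
t: 10.5
tool_pos: [0.5509, -0.0304, 0.08]
tool_rot: [-0.0, 0.774, 0.633, -0.0]
force: [0.3, 1.0, -0.9]
opening: 0.0201
```

Call:
carry_out:
  increments:
    - {"linear":[-0.013,0,0.07],"twist":[0,0,0]}
    - {"linear":[0,0,0],"twist":[0,0,0]}
    - {"linear":[0,0,0],"twist":[0,0,0]}

```text
t: 10.8
tool_pos: [0.5509, -0.0308, 0.078]
tool_rot: [-0.0, 0.774, 0.633, 0.0]
force: [0.3, 1.9, -1.5]
opening: 0.0198
```

Call:
carry_out:
  increments:
    - {"linear":[-0.008,0,0.05],"twist":[0,0,0]}
    - {"linear":[0,0,0],"twist":[0,0,0]}
    - {"linear":[0,0,0],"twist":[0,0,0]}

```text
t: 11.1
tool_pos: [0.5509, -0.031, 0.0765]
tool_rot: [0.0, 0.774, 0.633, 0.0]
force: [-0.0, 1.5, -0.4]
opening: 0.0203
```

Call:
carry_out:
  increments:
    - {"linear":[0,0,0.02],"twist":[0,0,0]}
    - {"linear":[0,0,0],"twist":[0,0,0]}
    - {"linear":[0,0,0],"twist":[0,0,0]}

```text
t: 11.4
tool_pos: [0.5509, -0.0311, 0.0759]
tool_rot: [0.0, 0.774, 0.633, -0.0]
force: [0.1, 1.9, 0.2]
opening: 0.0198
```

Call:
carry_out:
  increments:
    - {"linear":[0,0,0.02],"twist":[0,0,0]}
    - {"linear":[0,0,0],"twist":[0,0,0]}
    - {"linear":[0,0,0],"twist":[0,0,0]}

```text
t: 11.7
tool_pos: [0.5509, -0.0312, 0.0753]
tool_rot: [0.0, 0.774, 0.633, -0.0]
force: [-0.2, -0.7, 0.6]
opening: 0.0202
```

Call:
carry_out:
  increments:
    - {"linear":[0,0,0],"twist":[0,0,0]}
    - {"linear":[0,0,0],"twist":[0,0,0]}
    - {"linear":[0,0,0],"twist":[0,0,0]}
    - {"linear":[0,0,0],"twist":[0,0,0]}
    - {"linear":[0,0,0],"twist":[0,0,0]}
  fingers: 0.1

```text
t: 12.2
tool_pos: [0.5508, -0.031, 0.0753]
tool_rot: [-0.0, 0.774, 0.633, -0.0]
force: [-1.1, 0.7, -0.2]
opening: 0.0384
```

```bash
python3 - <<'E'
from bench import sensors
s=sensors.state();print(s["t"],s["tool_pos"],s["force"],s["opening"])
E
```

```text
12.2 [ 0.55079873 -0.03103968  0.07525593] [-1.07699518  0.65999212 -0.18209729] 0.038350679626335864
```

Call:
carry_out:
  increments:
    - {"linear":[0,0,0],"twist":[0,0,0]}
    - {"linear":[0,0,0],"twist":[0,0,0]}
    - {"linear":[0,0,-0.5],"twist":[0,0,0]}
    - {"linear":[0,0,-1],"twist":[0,0,0]}
    - {"linear":[0,0,-1],"twist":[0,0,0]}
    - {"linear":[0,0,-1],"twist":[0,0,0]}
    - {"linear":[0,0,-1],"twist":[0,0,0]}
    - {"linear":[0,0,-0.5],"twist":[0,0,0]}
  fingers: -0.3

```text
t: 13.0
tool_pos: [0.552, -0.0311, 0.2283]
tool_rot: [0.001, 0.774, 0.633, 0.001]
force: [-0.5, 0.4, 0.5]
opening: 0.0555
```

Call:
carry_out:
  increments:
    - {"linear":[-0.5,0,0],"twist":[0,0,0]}
    - {"linear":[-0.5,0,0],"twist":[0,0,0]}
    - {"linear":[0,0,0],"twist":[0,0,0]}
    - {"linear":[0,0,0],"twist":[0,0,0]}

```text
t: 13.4
tool_pos: [0.5439, -0.0613, 0.224]
tool_rot: [-0.001, 0.774, 0.633, -0.001]
force: [0.2, 0.3, 0.4]
opening: 0.0557
```

```bash
python3 - <<'E'
from bench import sensors, viewer
import cv2,pickle
from h import *
w=viewer.camera("wrist");t=viewer.camera("side");s=sensors.state();print(s["t"],s["tool_pos"],s["force"])
pickle.dump((w,t),open("w6.pkl","wb"))
i=np.hstack([cv2.resize(w["color"][0:240,260:420],(400,600)),cv2.resize(t["color"][110:350,220:380],(400,600))])
cv2.imwrite("pics/w6.png",cv2.convertScaleAbs(i[...,::-1],alpha=1.4))
E
```

```text
13.5 [ 0.54434267 -0.06058846  0.22435063] [-0.62523392 -0.04344423  0.96097328]
```

View pics/w6.png

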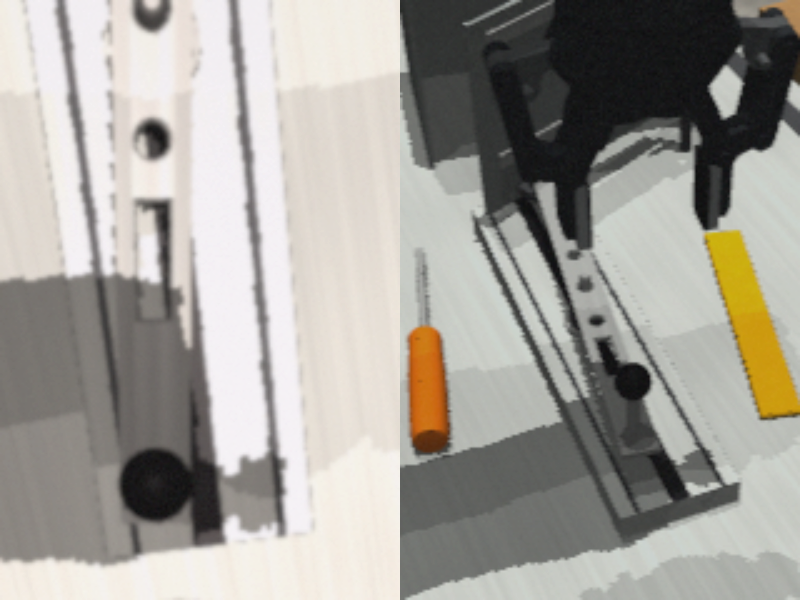

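The wrist view shows the pin standing in the middle hole at crop (150,10), with the next hole and the slot empty. The gripper is clear, and the rule and screwdriver are where they were. I'll check the knob's height numerically.

```bash
python3 - <<'E'
import pickle
from h import *
w,t=pickle.load(open("w6.pkl","rb"))
print(tri(w,(322,193.6),t,(312.8,262)))
t0=pickle.load(open("d0.pkl","rb"))["side"];w1=pickle.load(open("w1.pkl","rb"))
print("start, same cams",tri(w1,(354,199),t0,(307,231)))
from bench import order
print(order.sign_off())
E
```

```text
(array([ 0.5506551 , -0.03020805,  0.09179386]), np.float64(0.000303154612459853))
start, same cams (array([0.57176716, 0.03583529, 0.09140024]), np.float64(0.00010410134890789212))
the job is handed in; nothing more can be done
None
```

The stay is set with its middle hole over the pin, fully down and let go, and I handed the job in at about 13.5 s. `sign_off` gives no verdict, so this rests on my own checks.

**What I did:** I gripped the ball knob, lifted the stay off the pin and drew the flap open to about 0.45 rad by my geometry. I then lowered the stay slowly onto the pin. The first try touched the pin lightly, about 3 N, so I lifted a little, shifted 1.6 mm and it dropped in.

**Last checks:**
- **Pin in the hole:** the wrist picture shows the pin in the middle hole, with the next hole and the slot empty.
- **Fully down:** the knob is 91.8 mm above the table, against 91.4 mm at the start with the same cameras. The gripper height also came back to its starting value.
- **Forces:** the wrist force stayed under about 3 N in the readings taken at the end of each move.
- **Other objects:** the rule and screwdriver look unmoved. I did not look at the can again, but the arm never went near it.
- **Disagreement:** the wrist and top cameras placed the knob 2 to 4 mm apart, so I used relative positions and feel for the final fit.

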